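# Dry-run a curved weld path with a sprung probe

### The job

Dry-run the weld path on the template with the S-shaped channel: take the orange-handled probe out of its stand, press its sprung tip onto the channel floor at the yellow dot, and draw it along the whole curve to the green dot, between the blue rails and without lifting off on the way. Then put the probe back upright in the empty stand and let go; leave the black-handled probe alone.

Things in the scene. Friction and masses are not known exactly. Their poses are not given: they have to be found in the camera images.
- probe: Loose upright probe, ORANGE handle, 0.2 kg. Origin: centre of the underside of its collar (diameter 54, 6 mm thick), z up. Square handle 28 x 28 mm, sides along x and y, 6 to 65 mm above the origin: grip 35 mm up. Below the collar: barrel 22 mm in diameter, 22 mm long, then the sprung tip, ending 44 mm below the origin when free. At the start the collar rests on its stand, 50 mm above the table.
- probe_tip (a point): Lowest point of the orange probe's tip, a steel pin 8 mm in diameter with a round end. The pin springs up into the barrel by up to 16 mm: about 1 N at first touch, 3 N fully in; 5 to 8 mm of spring travel is a good working pressure.
- template: Fixed aluminium plate 114 x 194 x 12 mm with an S-SHAPED channel between blue rails (8 mm high, 6 thick, 20 apart). Origin: centre of its underside, z up; channel floor 12 mm above it. Channel centre line, in mm: x = 20 sin(pi y / 75), from the yellow dot at y = -75 to the green dot at y = 75; open at both ends. A plate with a STRAIGHT channel also lies there: not wanted.
- template_start (a point): Centre of the yellow dot (20 mm diameter) on the floor of the S-shaped channel, where the trace begins.
- template_end (a point): Centre of the green dot (20 mm diameter) on the floor of the S-shaped channel, where the trace ends.
- stand: Fixed steel block 74 x 74 x 50 mm that holds the orange probe. Origin: centre of its underside, z up. A through hole of 36 mm diameter in the middle of its top takes the probe's barrel (7 mm of play all round); the collar rests on the top, 50 mm above the origin.
- black_probe: A probe of the same shape with a BLACK handle, standing in a stand of its own; leave it there. Origin: centre of the underside of its collar.

How it is judged:
On the way, in this order (a step that is already met when the one before it is completed fails the run):
1. the tip presses on the channel floor at the yellow dot (contact force between probe and template above 0.3 N and z of probe_tip in the frame of template below 0.016 m and horizontal distance between probe_tip and template_start below 0.012 m), for 0.04 s.
2. still pressing on the floor, the tip passes template y = -50 mm (contact force between probe and template above 0.3 N and z of probe_tip in the frame of template below 0.016 m and x of probe_tip in the frame of template between -0.0293 and -0.0053 m and y of probe_tip in the frame of template between -0.058 and -0.042 m), for 0.04 s.
3. still pressing on the floor, the tip passes template y = -25 mm (contact force between probe and template above 0.3 N and z of probe_tip in the frame of template below 0.016 m and x of probe_tip in the frame of template between -0.0293 and -0.0053 m and y of probe_tip in the frame of template between -0.033 and -0.017 m), for 0.04 s.
4. still pressing on the floor, the tip passes template y = 0 mm (contact force between probe and template above 0.3 N and z of probe_tip in the frame of template below 0.016 m and x of probe_tip in the frame of template between -0.012 and 0.012 m and y of probe_tip in the frame of template between -0.008 and 0.008 m), for 0.04 s.
5. still pressing on the floor, the tip passes template y = 25 mm (contact force between probe and template above 0.3 N and z of probe_tip in the frame of template below 0.016 m and x of probe_tip in the frame of template between 0.0053 and 0.0293 m and y of probe_tip in the frame of template between 0.017 and 0.033 m), for 0.04 s.
6. still pressing on the floor, the tip passes template y = 50 mm (contact force between probe and template above 0.3 N and z of probe_tip in the frame of template below 0.016 m and x of probe_tip in the frame of template between 0.0053 and 0.0293 m and y of probe_tip in the frame of template between 0.042 and 0.058 m), for 0.04 s.
7. the tip presses on the channel floor at the green dot (contact force between probe and template above 0.3 N and z of probe_tip in the frame of template below 0.016 m and horizontal distance between probe_tip and template_end below 0.012 m), for 0.04 s.
At the end, for the whole second after the job is handed in: The orange probe stands upright (within 10 degrees) and at rest in its stand: within 12 mm of the stand's centre, its collar resting on the stand's top (horizontal distance between probe and stand below 0.012 m and z of probe in the frame of stand between 0.045 and 0.056 m and angle between probe's own z axis and vertical below 0.17 rad and linear speed of probe below 0.02 m/s); the robot touches nothing.
It fails at once if the tip is lifted off the floor part-way along the channel (more than 10 mm and less than 25 mm above it, more than 25 mm from both ends) (x of probe_tip in the frame of template between -0.035 and 0.035 m and y of probe_tip in the frame of template between -0.05 and 0.05 m and z of probe_tip in the frame of template between 0.022 and 0.037 m).
It fails at once if the black-handled probe is moved by more than 20 mm (distance of black_probe from where it was at the start of the episode above 0.02 m).
It also fails if it takes over 56 s, if anything falls off the work surface, if the arm or the gripper's body presses on something with over 40 N, if the wrist force passes 120 N, or if a joint passes its speed limit or range.

### The arm

A 6-joint arm with a two-finger parallel gripper is mounted at the origin on the work surface. World frame = base frame: x ahead of the robot, y to its left, z up, the work surface at z = 0. Lengths are in m, angles in rad, forces in N, time in s.
With the tool pointing down it reaches from about 0.3 to 0.825 m from the base axis. Payload 5.4 kg.
Tool frame: the origin (TCP) lies at the very end of the fingers, on their centre line; the grasp point (between the pads) lies 19 mm behind it (grip_point_offset is the z of the grasp point in the tool frame, in m); z points along the fingers, y is the line along which they close (so a half turn about z gives the same grasp; the last joint's range is limited). The gripper opens to 92 mm and grips with 3 to 60 N. Pads are 20 mm wide; open, the fingers measure 128 mm over their backs; the gripper's body (75 mm by 189 mm) begins 69 mm behind the grasp point.
Start: joints at [1.036, 0.158, 1.597, -0, 1.386, -0.21], TCP at [0.184, 0.545, 0.215] pointing down, gripper open.
Joint ranges: [-2.91, 2.91], [-0.94, 2.29], [0.18, 2.7], [-1.29, 4.43], [0.17, 2.64], [-3, 3]. Speed limits (rad/s): [2.57, 2.57, 3.14, 3.14, 3.14, 3.14].

### API

Orientations are given as [roll, pitch, yaw] about the fixed x, y, z axes, in that order (R = Rz(yaw) Ry(pitch) Rx(roll)).
In Python, from rig import * gives the robot as it stands. The module is installed in compiled form; this text tells all that it offers.
- The arm moves only by the tool servo_tool, never from a script. Its argument "series" is a list of rows, each an object of numbers: "x", "y", "z": the shift along the tool's x, y, z in mm; "spin": the turn about the tool's z in rad; "grip": the closure, from 0 (fully open) to 1 (shut). In form: [{"x": .., "y": .., "z": .., "spin": .., "grip": ..}, ...]. A call has 1 to 10 rows; each row shifts and turns the commanded pose from where the row before left it, along the tool's axes as they then stand; what a row does not reach is not made up. A row lasts 1/10 s, in which the tool goes at most 50 mm and 8.59 degrees, less where a joint would pass 70% of its speed; a pose out of reach is approached as far as the arm can. A call with a gripper value outside its range is refused whole. The fingers move at their own pace and stop on an object; "newtons" is the grip in N (left out, the last holds). Time passes only in rows, so rows that do not move let the fingers close. It gives the time, the measured TCP pose, the force, the opening and the grip force at its end, in the units of the state.
- state(): the state, without advancing time (a new reading comes with each control period).
- grab_frame(name): name is "side" or "top"; returns a dict with "pixels" (480x640x3 uint8, red, green, blue), "depth" (480x640 float32, m along the optical axis (not along the pixel's ray), 0 where there is no reading), "vertical_fov" (degrees; the focal length in pixels is half the picture's height over the tangent of half this angle, whatever the lens; pixels are square), "cx", "cy" (the principal point, pixels), "k1" (the pictures are not rectified: a ray, as slopes to the right and down, at radius r is drawn at 1 + k1 r^2 times it, then the intrinsics apply), "R" (3x3) and "t" (3): a world point X has camera coordinates R X + t. Camera axes: x right, y down, z forward; pixel columns grow to the right and rows downward; lengths in m; the calibration is good to about 2 mm. A picture is of the moment at which its call begins.
- hand_in(): hands the job in; it is judged then, once.
Trained networks look in the newest picture that a camera, given by its name, has taken for a name from the list of things; names that differ only in an ending like _2 or _b are one class to them, and where a whole thing is asked for, a point or a joint stands for the part that bears it (a point fixed in the world has none). Each returns a list of dicts, best first, with "confidence" (0 to 1); they miss things now and then, are a little off and sometimes report something else, mostly with a low value. They report only what shows in the picture. A call takes as long as a camera call.
- spot_in(camera, thing): "at" ([column, row] in pixels, amid what is visible of it).
- silhouettes(camera, thing): "region" (480x640 bool, what is visible of it) and "at" ([column, row] in pixels, amid what is visible of it).
The state is a dict: "clock": time; "joint_positions": joint angles; "joint_vel": joint speeds; "joint_torque": joint torques, N m; "position": TCP position; "orientation": TCP orientation; "wrist_force": force on the tool from outside, world axes, zero at the start; "torque": the same for the moment, N m; "width": finger opening in m; "grasp_force": force on a finger pad.
Only numpy, scipy, OpenCV 4.12 (cv2) and the standard library are available. Lean on these libraries where they do the work, as an engineer would, in place of code of your own. Each camera call takes 0.05 s, during which the arm holds its last target. There are 200 camera calls.

## Working session

There is one attempt and no reset: what is moved stays moved. The work goes in short steps, Python scripts to look and compute and a tool call to move; the robot and the scene stay as the last step left them, time stands still between calls to the robot, and variables do not carry over. Pictures are saved under pics/ and viewed, at most 10 in all, crops included, and the job is handed in when it is done.

Besides the shell and the picture viewer there is one more tool, called in YAML: its name, and indented under it one key for each argument. servo_tool: Moves the arm, as the interface text tells. Its arguments: {"type":"object","properties":{"series":{"type":"array"},"newtons":{"type":"number"}},"required":["series"]}

```bash
mkdir -p pics; cat > h.py <<'E'
from rig import *
import numpy as np, cv2
def K(f):
    fl=240/np.tan(np.radians(f["vertical_fov"])/2); return fl
def world(f,u,v,d=None):
    u=np.atleast_1d(u).astype(float);v=np.atleast_1d(v).astype(float)
    fl=K(f); M=np.array([[fl,0,f["cx"]],[0,fl,f["cy"]],[0,0,1.]])
    n=cv2.undistortPointsIter(np.stack([u,v],1)[:,None],M,np.array([f["k1"],0,0,0.]),None,None,(3,50,1e-10))[:,0]
    ray=np.c_[n,np.ones(len(n))]
    R=np.array(f["R"]);t=np.array(f["t"])
    if d is None: return ray@R, -R.T@t   # dirs, centre
    return (ray*np.atleast_1d(d)[:,None]-t)@R
def onz(f,u,v,z):
    D,c=world(f,u,v); return c+D*((z-c[2])/D[:,2])[:,None]
def pts(f,m):
    v,u=np.nonzero(m&(f["depth"]>0)); return world(f,u,v,f["depth"][v,u])
E
python3 - <<'E'
from h import *
s=state();print({k:np.round(s[k],3).tolist() for k in s})
for c in("top","side"):
    f=grab_frame(c);cv2.imwrite(f"pics/{c}0.png",f["pixels"][:,:,::-1]);np.save(c+"0.npy",f,allow_pickle=True)
    print(c,f["vertical_fov"],f["k1"],np.round(-np.array(f["R"]).T@f["t"],3))
    for n in("probe","probe_tip","template","template_start","template_end","stand","black_probe"):
        for r in spot_in(c,n)[:3]:
            u,v=r["at"];d=f["depth"][int(v),int(u)]
            print(n,np.round(r["at"],1),round(r["confidence"],2),world(f,u,v,d)[0].round(4) if d>0 else None)
E
```

```text
{'clock': 0.0, 'joint_positions': [1.036, 0.159, 1.598, -0.0, 1.386, -0.21], 'joint_vel': [0.0, 0.001, -0.0, 0.0, -0.0, 0.001], 'joint_torque': [-0.001, -38.558, -32.21, 0.07, 0.038, -0.0], 'position': [0.183, 0.544, 0.214], 'orientation': [-3.14, -0.0, 2.817], 'wrist_force': [-0.547, 0.46, -0.007], 'torque': [0.024, 0.05, 0.035], 'grasp_force': 0.0, 'width': 0.092}
top 56.861171731345124 0.0032240542400079767 [0.485 0.001 0.867]
probe [316.9 288.5] 0.84 [0.4679 0.0093 0.1145]
probe [325.1 189.1] 0.22 [ 0.6392 -0.0075  0.1064]
template [443.3 237.2] 0.73 [ 0.5606 -0.2346  0.0099]
template_start [444.4 236.6] 0.79 [ 0.5614 -0.2358  0.0133]
template_end [446.7 235.9] 0.64 [ 0.5629 -0.2407  0.0119]
stand [326.8 299.6] 0.84 [ 0.4463 -0.0077  0.0553]
black_probe [325.5 185.6] 0.58 [ 0.6437 -0.0082  0.1141]
side 57.99626778827397 -0.00689599345705512 [ 0.349 -0.476  0.595]
probe [261.4 262.7] 0.87 [ 0.4638 -0.0115  0.0882]
template [384.9 394.1] 0.8 [ 0.5529 -0.2578  0.0222]
template_start [383.  393.1] 0.63 [ 0.555  -0.2513  0.0117]
template_end [382.4 394.7] 0.78 [ 0.5533 -0.2527  0.0108]
stand [262.3 291.1] 0.61 [ 0.4533 -0.0358  0.0496]
stand [262.3 264.7] 0.2 [ 0.4647 -0.0121  0.0837]
black_probe [366.9 237. ] 0.83 [ 0.6493 -0.0239  0.0826]
black_probe [265.9 289.1] 0.45 [ 0.4602 -0.0337  0.0489]
```

View pics/top0.png

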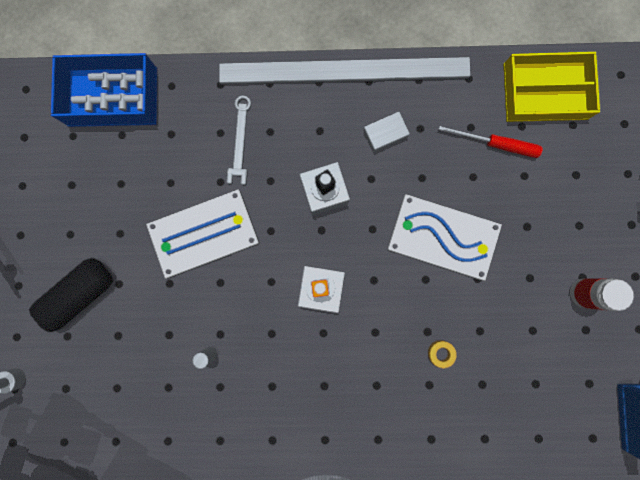

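View pics/side0.png

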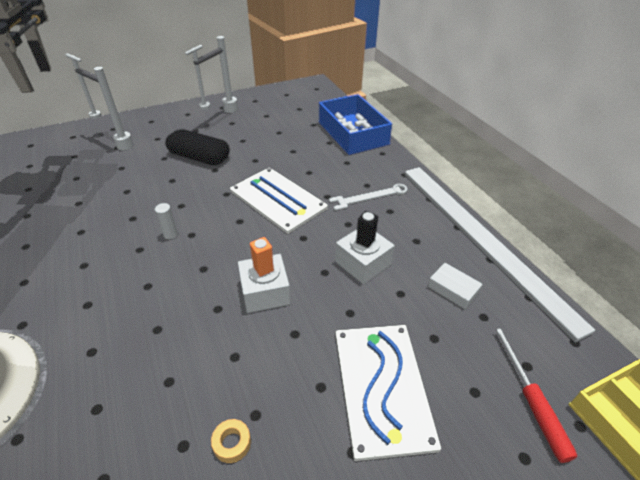

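The pictures agree with the networks. In the top view the S template is at (445,237), with its yellow dot at (482,249) and green dot at (407,225). The orange probe is at (320,288) and the black one at (325,182). Next I'll refine the positions.

```bash
python3 - <<'E'
from h import *
F={c:np.load(c+"0.npy",allow_pickle=True).item() for c in("top","side")}
def rect(P):
    (c,s,a)=cv2.minAreaRect((P[:,:2]*1000).astype(np.float32)); return np.round(c,1),np.round(s,1),round(a,1)
win={"top":dict(y=(474,492,240,258),g=(398,416,216,235),o=(300,340,270,305),pl=(380,505,190,285),st=(290,350,260,315)),
"side":dict(y=(380,405,424,448),g=(362,386,328,350),o=(245,278,235,278),pl=(330,445,320,465),st=(232,292,250,315))}
for c,f in F.items():
    hsv=cv2.cvtColor(f["pixels"],cv2.COLOR_RGB2HSV); H,S,V=[hsv[...,i].astype(int) for i in range(3)]
    def w(k):
        m=np.zeros(H.shape,bool);a,b,e,g=win[c][k];m[e:g,a:b]=1;return m
    for k,z,m in(("y",.012,(H>22)&(H<36)&(S>110)),("g",.012,(H>50)&(H<85)&(S>90))):
        m=m&w(k);v,u=np.nonzero(m);P=onz(f,u,v,z);print(c,k,m.sum(),(P.mean(0)*1000).round(1),rect(P), 'depth z',np.median(pts(f,m)[:,2]).round(4))
    m=w("pl")&(S<60)&(V>120);v,u=np.nonzero(m);P=onz(f,u,v,.012);print(c,"plate",rect(P))
    m=w("st");P=pts(f,m)
    for lo,hi,n in((.04,.053,"standtop"),(.053,.062,"collar"),(.108,.125,"handletop")):
        Q=P[(P[:,2]>lo)&(P[:,2]<hi)];print(c,n,len(Q),rect(Q),(np.median(Q,0)*1000).round(1))
    m=w("o")&(H<18)&(S>120);Q=pts(f,m);print(c,"orange",m.sum(),rect(Q),(np.median(Q,0)*1000).round(1), np.percentile(Q[:,2],[2,98]).round(4))
    a,b,e,g=win[c]["st"];cv2.imwrite(f"{c}st.png",cv2.resize(f["pixels"][e-10:g+10,a-10:b+10,::-1],None,fx=5,fy=5,interpolation=2))
a=cv2.imread("topst.png");b=cv2.imread("sidest.png");h=min(len(a),len(b));cv2.imwrite("pics/st.png",np.hstack([a[:h],b[:h]]))
E
```

```text
top y 80 [ 537.5 -307.3   12. ] (array([ 537.5, -307.7]), array([17.1, 17.4]), 87.5) depth z 0.0107
top g 75 [ 586.  -165.8   12. ] (array([ 585.7, -165.9]), array([16.3, 17.9]), 43.9) depth z 0.0113
top plate (array([ 561.6, -236.1]), array([194.5, 114.4]), 71.0)
top standtop 977 (array([466.3,   2. ]), array([73.9, 73.9]), 80.0) [459.6  -3.6  49.1]
top collar 385 (array([468.8,   3.8]), array([52.7, 51.5]), 44.4) [469.5   4.   55.3]
top handletop 267 (array([469.1,   4.1]), array([27.8, 27.8]), 6.3) [468.8   4.  114.3]
top orange 82 (array([468.6,   4.6]), array([26.8, 26.3]), 6.0) [467.8   4.2 113.5] [0.1109 0.1167]
side y 128 [ 538.4 -309.2   12. ] (array([ 538.1, -309.6]), array([16.2, 15.4]), 82.9) depth z 0.0122
side g 74 [ 587.9 -167.1   12. ] (array([ 586.7, -167.5]), array([15.1, 15.7]), 60.7) depth z 0.0126
side plate (array([ 572.3, -240.2]), array([215.8, 171.7]), 64.3)
side standtop 979 (array([465.6,   0.8]), array([77.9, 74. ]), 79.9) [454.4 -20.2  48.8]
side collar 343 (array([467.6,  -0.9]), array([47.5, 53.6]), 76.5) [462.5  -8.9  55.1]
side handletop 63 (array([464.5,  -9.1]), array([10.8, 26.8]), 65.2) [462.8  -9.8 111.3]
side orange 553 (array([486.1,  62. ]), array([158.1,  39. ]), 77.3) [466.1  -9.6  94.1] [1.000e-04 1.148e-01]
```

View pics/st.png

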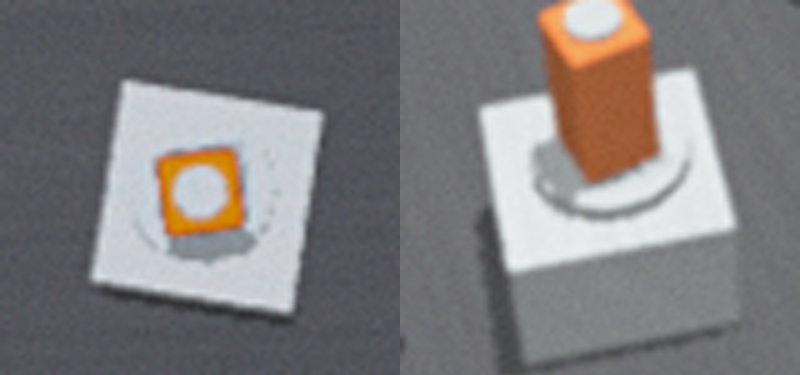

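The zoom shows the orange handle turned about +6° against the stand's −10°, which matches the depth fit. I'll grip with tool y along about 6°, so the first move is the spin.

servo_tool:
  series:
    - {"spin": 0.142, "grip": 0}
    - {"spin": 0.142, "grip": 0}
    - {"spin": 0.142, "grip": 0}
    - {"spin": 0.142, "grip": 0}
    - {"spin": 0.142, "grip": 0}
    - {"spin": 0.142, "grip": 0}
    - {"spin": 0.142, "grip": 0}
    - {"spin": 0.142, "grip": 0}
    - {"grip": 0}

```text
schema error: expected keys x, y, z, spin, grip
```

```bash
cat >> h.py <<'E'
from scipy.spatial.transform import Rotation
def delta(goal,p=None):
    s=state(); R=Rotation.from_euler("xyz",s["orientation"]).as_matrix()
    p=s["position"] if p is None else p
    return (R.T@(np.array(goal)-p)*1000).round(1)
def show():
    s=state();print(s["clock"],np.round(s["position"],4),np.round(s["orientation"],4),np.round(s["wrist_force"],2),np.round(s["width"],4),s["grasp_force"])
E
python3 -c "
from h import *
for i in range(1):show()
print(delta([.469,.0035,.215]),delta([.469,.0035,.066]),np.round(state()['joint_positions'],3))"
```

```text
0.8 [0.1835 0.5449 0.2146] [-3.1416  0.      2.8168] [-0.57 -0.5   0.95] 0.0918 0.0
[-4.433e+02 -4.220e+02 -4.000e-01] [-443.3 -422.   148.6] [ 1.036  0.158  1.597 -0.     1.386 -0.21 ]
```

All five keys are required in every row.

servo_tool:
  series:
    - {"x": 0, "y": 0, "z": 0, "spin": 0.142, "grip": 0}
    - {"x": 0, "y": 0, "z": 0, "spin": 0.142, "grip": 0}
    - {"x": 0, "y": 0, "z": 0, "spin": 0.142, "grip": 0}
    - {"x": 0, "y": 0, "z": 0, "spin": 0.142, "grip": 0}
    - {"x": 0, "y": 0, "z": 0, "spin": 0.142, "grip": 0}
    - {"x": 0, "y": 0, "z": 0, "spin": 0.142, "grip": 0}
    - {"x": 0, "y": 0, "z": 0, "spin": 0.142, "grip": 0}
    - {"x": 0, "y": 0, "z": 0, "spin": 0.142, "grip": 0}
    - {"x": 0, "y": 0, "z": 0, "spin": 0, "grip": 0}

```text
clock: 1.7
position: [0.1835, 0.5449, 0.2146]
orientation: [3.142, -0.0, 1.68]
wrist_force: [-0.7, -0.5, 0.5]
width: 0.0915
grasp_force: 0.0
```

```bash
python3 -c "
from h import *
show()
print(delta([.469,.0035,.215]),np.round(state()['joint_positions'],3))"
```

```text
1.7 [0.1835 0.5449 0.2146] [ 3.1416 -0.      1.6804] [-0.7  -0.54  0.5 ] 0.0915 0.0
[-5.694e+02  2.246e+02 -4.000e-01] [1.036 0.158 1.597 0.    1.386 0.926]
```

servo_tool:
  series:
    - {"x": -20, "y": 8, "z": 0, "spin": 0, "grip": 0}
    - {"x": -40, "y": 16, "z": 0, "spin": 0, "grip": 0}
    - {"x": -40, "y": 16, "z": 0, "spin": 0, "grip": 0}
    - {"x": -40, "y": 16, "z": 0, "spin": 0, "grip": 0}
    - {"x": -40, "y": 16, "z": 0, "spin": 0, "grip": 0}
    - {"x": -40, "y": 16, "z": 0, "spin": 0, "grip": 0}
    - {"x": -40, "y": 16, "z": 0, "spin": 0, "grip": 0}
    - {"x": -40, "y": 16, "z": 0, "spin": 0, "grip": 0}
    - {"x": -40, "y": 16, "z": 0, "spin": 0, "grip": 0}
    - {"x": -40, "y": 16, "z": 0, "spin": 0, "grip": 0}

```text
clock: 2.7
position: [0.3769, 0.1823, 0.2149]
orientation: [3.141, -0.0, 1.685]
wrist_force: [-0.4, 0.0, -0.9]
width: 0.0918
grasp_force: 0.0
```

servo_tool:
  series:
    - {"x": -40, "y": 16, "z": 0, "spin": 0, "grip": 0}
    - {"x": -40, "y": 16, "z": 0, "spin": 0, "grip": 0}
    - {"x": -40, "y": 16, "z": 0, "spin": 0, "grip": 0}
    - {"x": -40, "y": 16, "z": 0, "spin": 0, "grip": 0}
    - {"x": -20, "y": 8, "z": 20, "spin": 0, "grip": 0}
    - {"x": 0, "y": 0, "z": 0, "spin": 0, "grip": 0}
    - {"x": 0, "y": 0, "z": 0, "spin": 0, "grip": 0}

```text
clock: 3.4
position: [0.4671, 0.0132, 0.1944]
orientation: [-3.14, -0.001, 1.682]
wrist_force: [-0.5, 0.8, 1.2]
width: 0.0918
grasp_force: 0.0
```

```bash
python3 -c "
from h import *
show()
print(delta([.469,.0035,.066]),np.round(state()['joint_positions'],3))"
```

```text
3.4 [0.4671 0.0132 0.1944] [-3.1402e+00 -1.0000e-03  1.6821e+00] [-0.54  0.78  1.17] 0.0918 0.0
[-10.    1.  128.3] [-0.232 -0.11   1.911  0.     1.342 -0.343]
```

servo_tool:
  series:
    - {"x": -10, "y": 1, "z": 10, "spin": 0, "grip": 0}
    - {"x": 0, "y": 0, "z": 25, "spin": 0, "grip": 0}
    - {"x": 0, "y": 0, "z": 25, "spin": 0, "grip": 0}
    - {"x": 0, "y": 0, "z": 25, "spin": 0, "grip": 0}
    - {"x": 0, "y": 0, "z": 23, "spin": 0, "grip": 0}
    - {"x": 0, "y": 0, "z": 15, "spin": 0, "grip": 0}
    - {"x": 0, "y": 0, "z": 5, "spin": 0, "grip": 0}
    - {"x": 0, "y": 0, "z": 0, "spin": 0, "grip": 0}

```text
clock: 4.2
position: [0.4692, 0.0036, 0.0663]
orientation: [-3.141, -0.0, 1.682]
wrist_force: [0.4, 0.4, -0.8]
width: 0.0923
grasp_force: 0.0
```

servo_tool:
  series:
    - {"x": 0, "y": 0, "z": 0, "spin": 0, "grip": 0.4}
    - {"x": 0, "y": 0, "z": 0, "spin": 0, "grip": 0.7}
    - {"x": 0, "y": 0, "z": 0, "spin": 0, "grip": 1}
    - {"x": 0, "y": 0, "z": 0, "spin": 0, "grip": 1}
    - {"x": 0, "y": 0, "z": 0, "spin": 0, "grip": 1}
    - {"x": 0, "y": 0, "z": 0, "spin": 0, "grip": 1}
    - {"x": 0, "y": 0, "z": 0, "spin": 0, "grip": 1}
    - {"x": 0, "y": 0, "z": 0, "spin": 0, "grip": 1}
  newtons: 30

```text
clock: 5.0
position: [0.4697, 0.0031, 0.0666]
orientation: [-3.142, -0.0, 1.681]
wrist_force: [0.4, 0.2, -0.5]
width: 0.0299
grasp_force: 0.0
```

```bash
python3 - <<'E'
from h import *
show()
f=grab_frame("side");g=grab_frame("top")
cv2.imwrite("pics/g1.png",np.hstack([cv2.resize(f["pixels"][170:330,180:360,::-1],(400,356)),cv2.resize(g["pixels"][210:370,230:410,::-1],(400,356))]))
E
```

```text
5.0 [0.4697 0.0031 0.0666] [-3.1415 -0.      1.6808] [ 0.39  0.17 -0.48] 0.0299 0.0
```

View pics/g1.png

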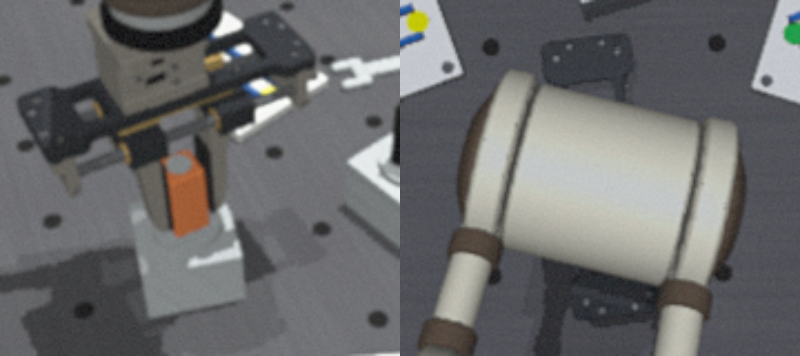

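The fingers straddle the orange handle but the opening is 29.9 mm, so they need a little more time to close. The top view is blocked by the arm.

servo_tool:
  series:
    - {"x": 0, "y": 0, "z": 0, "spin": 0, "grip": 1}
    - {"x": 0, "y": 0, "z": 0, "spin": 0, "grip": 1}
    - {"x": 0, "y": 0, "z": 0, "spin": 0, "grip": 1}
    - {"x": 0, "y": 0, "z": 0, "spin": 0, "grip": 1}

```text
clock: 5.5
position: [0.4696, 0.0031, 0.0666]
orientation: [-3.141, -0.0, 1.681]
wrist_force: [-1.5, -1.1, 0.7]
width: 0.0279
grasp_force: 30.0
```

servo_tool:
  series:
    - {"x": 0, "y": 0, "z": -5, "spin": 0, "grip": 1}
    - {"x": 0, "y": 0, "z": -15, "spin": 0, "grip": 1}
    - {"x": 0, "y": 0, "z": -25, "spin": 0, "grip": 1}
    - {"x": 0, "y": 0, "z": -25, "spin": 0, "grip": 1}
    - {"x": 0, "y": 0, "z": -20, "spin": 0, "grip": 1}
    - {"x": 0, "y": 0, "z": 0, "spin": 0, "grip": 1}
    - {"x": 0, "y": 0, "z": 0, "spin": 0, "grip": 1}

```text
clock: 6.2
position: [0.4696, 0.0031, 0.1562]
orientation: [3.141, 0.0, 1.681]
wrist_force: [0.5, 0.2, -2.1]
width: 0.0279
grasp_force: 30.0
```

```bash
python3 - <<'E'
from h import *
show()
f=grab_frame("side")
cv2.imwrite("pics/g2.png",cv2.resize(f["pixels"][130:330,180:360,::-1],(540,600),interpolation=2));np.save("side1.npy",f,allow_pickle=True)
for n in("probe","probe_tip"):
    for r in spot_in("side",n)[:3]: print(n,r)
E
```

```text
6.2 [0.4696 0.0031 0.1562] [3.1414 0.     1.6808] [ 0.52  0.25 -2.12] 0.0279 29.999635219573975
probe {'at': [259.6, 224.7], 'confidence': 0.81}
```

View pics/g2.png

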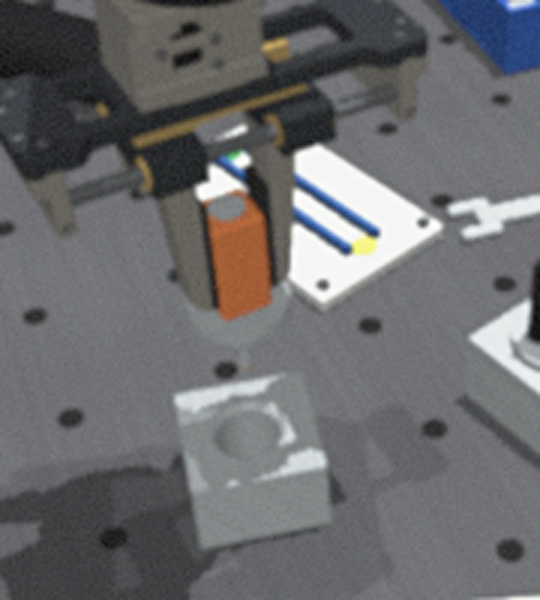

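The orange probe is held upright and clear of its stand, which is now empty. The handle-top disc is at about (256,199). I'll check the probe's offset in the grip along the finger width.

```bash
python3 - <<'E'
from h import *
a=np.load("side0.npy",allow_pickle=True).item();b=np.load("side1.npy",allow_pickle=True).item()
def disc(f,u0,v0,z):
    p=f["pixels"].astype(int);o=np.zeros(p.shape[:2],bool);o[v0-9:v0+10,u0-9:u0+10]=1
    m=o&(p.max(2)-p.min(2)<45)&(p.max(2)>90)
    n,l,s,c=cv2.connectedComponentsWithStats(m.astype(np.uint8));k=l[v0,u0];print(s[k],c[k]);return onz(f,c[k][0],c[k][1],z)[0].round(4)
print(disc(a,261,243,.115),disc(b,256,199,.2052))
# hole of the empty stand: stand top
m=np.zeros((480,640),bool);m[250:320,235:295]=1
P=pts(b,m);Q=P[(P[:,2]>.044)&(P[:,2]<.054)];print(len(Q),cv2.minAreaRect((Q[:,:2]*1000).astype(np.float32)))
# collar in b: ring z .140-.146
m=np.zeros((480,640),bool);m[220:250,238:285]=1
P=pts(b,m);Q=P[(P[:,2]>.136)&(P[:,2]<.150)];print(len(Q),Q.min(0),Q.max(0))
x=disc
p=state()["position"]; yaw=1.681
print("template pts:")
c=np.array([.562,-.2368]);th=np.radians(-18.9);Rz=np.array([[np.cos(th),-np.sin(th)],[np.sin(th),np.cos(th)]])
for y in(-75,75):print(c+Rz@np.array([0,y/1000]))
E
```

```text
[252 234  19  14 173] [260.66473988 239.38728324]
[247 190  16  14 168] [254.08333333 195.67261905]
[0.4733 0.0124 0.115 ] [0.471  0.0107 0.2052]
1306 ((465.56011962890625, 1.2130393981933594), (77.17150115966797, 73.8361587524414), 79.91146087646484)
382 [ 0.44261242 -0.0243976   0.13728913] [0.49560827 0.01388046 0.14998984]
template pts:
[ 0.53770619 -0.3077564 ]
[ 0.58629381 -0.1658436 ]
```

servo_tool:
  series:
    - {"x": -15, "y": 2, "z": 0, "spin": 0, "grip": 1}
    - {"x": -30, "y": 3, "z": 0, "spin": 0, "grip": 1}
    - {"x": -40, "y": 4, "z": 0, "spin": 0, "grip": 1}
    - {"x": -40, "y": 4, "z": 0, "spin": 0, "grip": 1}
    - {"x": -40, "y": 4, "z": 0, "spin": 0, "grip": 1}
    - {"x": -40, "y": 4, "z": 0, "spin": 0, "grip": 1}
    - {"x": -40, "y": 4, "z": 0, "spin": 0, "grip": 1}
    - {"x": -40, "y": 4, "z": 0, "spin": 0, "grip": 1}
    - {"x": -25, "y": 3, "z": 0, "spin": 0, "grip": 1}
    - {"x": -7, "y": 2, "z": 0, "spin": 0, "grip": 1}

```text
clock: 7.35
position: [0.5376, -0.312, 0.1555]
orientation: [-3.141, 0.0, 1.678]
wrist_force: [-0.0, -0.0, -1.9]
width: 0.0279
grasp_force: 30.0
```

servo_tool:
  series:
    - {"x": 0, "y": 0, "z": 20, "spin": 0, "grip": 1}
    - {"x": 0, "y": 0, "z": 25, "spin": 0, "grip": 1}
    - {"x": 0, "y": 0, "z": 15, "spin": 0, "grip": 1}
    - {"x": 0, "y": 0, "z": 0, "spin": 0, "grip": 1}
    - {"x": 0, "y": 0, "z": 0, "spin": 0, "grip": 1}

```text
clock: 7.85
position: [0.5383, -0.3081, 0.0968]
orientation: [-3.141, -0.0, 1.681]
wrist_force: [-0.3, 0.2, -2.1]
width: 0.0279
grasp_force: 30.0
```

```bash
python3 - <<'E'
from h import *
show();print(delta([.5379,-.3084,.066]))
f=grab_frame("side")
cv2.imwrite("pics/g3.png",cv2.resize(f["pixels"][280:480,300:500,::-1],(600,600),interpolation=2))
print(spot_in("side","probe_tip"))
E
```

```text
7.85 [ 0.5383 -0.3081  0.0968] [-3.1414e+00 -2.0000e-04  1.6811e+00] [-0.31  0.15 -2.15] 0.0279 29.99966651201248
[-0.2 -0.5 30.8]
[]
```

View pics/g3.png

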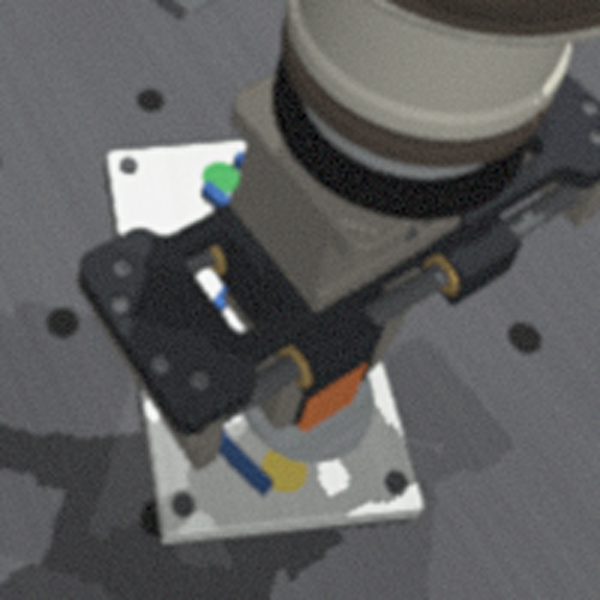

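The gripper hides the tip, but the collar sits over the yellow dot as expected. Now I'll press down and compute the trace rows.

servo_tool:
  series:
    - {"x": 0, "y": 0, "z": 10, "spin": 0, "grip": 1}
    - {"x": 0, "y": -0.5, "z": 10, "spin": 0, "grip": 1}
    - {"x": 0, "y": 0, "z": 5, "spin": 0, "grip": 1}
    - {"x": 0, "y": 0, "z": 3, "spin": 0, "grip": 1}
    - {"x": 0, "y": 0, "z": 2.8, "spin": 0, "grip": 1}
    - {"x": 0, "y": 0, "z": 0, "spin": 0, "grip": 1}
    - {"x": 0, "y": 0, "z": 0, "spin": 0, "grip": 1}

```text
clock: 8.65
position: [0.5378, -0.3083, 0.066]
orientation: [-3.141, -0.0, 1.681]
wrist_force: [-0.5, 0.6, 0.1]
width: 0.0282
grasp_force: 30.0
```

```bash
python3 - <<'E'
from h import *
show()
p=state()["position"][:2]
c=np.array([562.4,-237.5])/1000;th=np.radians(-19.0);R=np.array([[np.cos(th),-np.sin(th)],[np.sin(th),np.cos(th)]])
print("tip in template",R.T@(p-c)*1000)
y=np.linspace(-75,75,31);W=c*1000+np.c_[20*np.sin(np.pi*y/75),y]@R.T
a=1.681;ex=np.array([np.cos(a),np.sin(a)]);ey=np.array([np.sin(a),-np.cos(a)])
T=np.c_[(W-p*1000)@ex,(W-p*1000)@ey]
T=T.round(0);D=np.diff(np.vstack([[0,0],T[1:]]),axis=0)
print(D.tolist())
E
```

```text
8.65 [ 0.5378 -0.3083  0.066 ] [-3.1415e+00 -1.0000e-04  1.6808e+00] [-0.5   0.55  0.06] 0.0282 29.999957978725433
tip in template [ -0.19253802 -74.96192046]
[[6.0, -1.0], [6.0, -2.0], [6.0, -1.0], [6.0, -1.0], [6.0, 0.0], [5.0, 1.0], [5.0, 1.0], [5.0, 2.0], [4.0, 3.0], [3.0, 4.0], [4.0, 4.0], [3.0, 5.0], [3.0, 6.0], [3.0, 5.0], [3.0, 6.0], [2.0, 6.0], [3.0, 6.0], [3.0, 5.0], [3.0, 5.0], [4.0, 5.0], [4.0, 3.0], [4.0, 3.0], [4.0, 2.0], [5.0, 2.0], [5.0, 0.0], [6.0, 0.0], [6.0, 0.0], [6.0, -2.0], [6.0, -1.0], [6.0, -2.0]]
```

Contact force rose by about 2 N, so the tip is pressing as wanted. Tracing now.

servo_tool:
  series:
    - {"x": 6, "y": -1, "z": 0, "spin": 0, "grip": 1}
    - {"x": 6, "y": -2, "z": 0, "spin": 0, "grip": 1}
    - {"x": 6, "y": -1, "z": 0, "spin": 0, "grip": 1}
    - {"x": 6, "y": -1, "z": 0, "spin": 0, "grip": 1}
    - {"x": 6, "y": 0, "z": 0, "spin": 0, "grip": 1}
    - {"x": 5, "y": 1, "z": 0, "spin": 0, "grip": 1}
    - {"x": 5, "y": 1, "z": 0, "spin": 0, "grip": 1}
    - {"x": 5, "y": 2, "z": 0, "spin": 0, "grip": 1}
    - {"x": 4, "y": 3, "z": 0, "spin": 0, "grip": 1}
    - {"x": 3, "y": 4, "z": 0, "spin": 0, "grip": 1}

```text
clock: 9.65
position: [0.5379, -0.2553, 0.0655]
orientation: [-3.141, -0.001, 1.681]
wrist_force: [-1.1, -1.0, 0.4]
width: 0.0277
grasp_force: 30.0
```

servo_tool:
  series:
    - {"x": 4, "y": 4, "z": 0, "spin": 0, "grip": 1}
    - {"x": 3, "y": 5, "z": 0, "spin": 0, "grip": 1}
    - {"x": 3, "y": 6, "z": 0, "spin": 0, "grip": 1}
    - {"x": 3, "y": 5, "z": 0, "spin": 0, "grip": 1}
    - {"x": 3, "y": 6, "z": 0, "spin": 0, "grip": 1}
    - {"x": 0, "y": 0, "z": 0, "spin": 0, "grip": 1}

```text
clock: 10.25
position: [0.5634, -0.2363, 0.0659]
orientation: [3.14, -0.001, 1.681]
wrist_force: [1.6, 0.8, 0.3]
width: 0.0279
grasp_force: 30.0
```

```bash
python3 - <<'E'
from h import *
show()
p=state()["position"][:2]
c=np.array([562.4,-237.5])/1000;th=np.radians(-19.0);R=np.array([[np.cos(th),-np.sin(th)],[np.sin(th),np.cos(th)]])
print("tip in template",R.T@(p-c)*1000)
E
```

```text
10.25 [ 0.5634 -0.2363  0.0659] [ 3.1398e+00 -7.0000e-04  1.6812e+00] [1.62 0.83 0.26] 0.0279 29.999899864196777
tip in template [0.58889244 1.45269654]
```

servo_tool:
  series:
    - {"x": 2, "y": 6, "z": 0, "spin": 0, "grip": 1}
    - {"x": 3, "y": 6, "z": 0, "spin": 0, "grip": 1}
    - {"x": 3, "y": 5, "z": 0, "spin": 0, "grip": 1}
    - {"x": 3, "y": 5, "z": 0, "spin": 0, "grip": 1}
    - {"x": 4, "y": 5, "z": 0, "spin": 0, "grip": 1}
    - {"x": 4, "y": 3, "z": 0, "spin": 0, "grip": 1}
    - {"x": 4, "y": 3, "z": 0, "spin": 0, "grip": 1}
    - {"x": 4, "y": 2, "z": 0, "spin": 0, "grip": 1}
    - {"x": 5, "y": 2, "z": 0, "spin": 0, "grip": 1}
    - {"x": 5, "y": 0, "z": 0, "spin": 0, "grip": 1}

```text
clock: 11.25
position: [0.5954, -0.1961, 0.066]
orientation: [3.141, 0.0, 1.681]
wrist_force: [0.4, -2.3, -0.8]
width: 0.0276
grasp_force: 30.0
```

servo_tool:
  series:
    - {"x": 6, "y": 0, "z": 0, "spin": 0, "grip": 1}
    - {"x": 6, "y": 0, "z": 0, "spin": 0, "grip": 1}
    - {"x": 6, "y": -2, "z": 0, "spin": 0, "grip": 1}
    - {"x": 6, "y": -1, "z": 0, "spin": 0, "grip": 1}
    - {"x": 6, "y": -2, "z": 0, "spin": 0, "grip": 1}
    - {"x": 0, "y": 0, "z": 0, "spin": 0, "grip": 1}
    - {"x": 0, "y": 0, "z": 0, "spin": 0, "grip": 1}

```text
clock: 11.95
position: [0.586, -0.1661, 0.0654]
orientation: [-3.14, -0.002, 1.681]
wrist_force: [0.3, 1.9, 0.3]
width: 0.0278
grasp_force: 30.0
```

```bash
python3 - <<'E'
from h import *
show()
p=state()["position"][:2]
c=np.array([562.4,-237.5])/1000;th=np.radians(-19.0);R=np.array([[np.cos(th),-np.sin(th)],[np.sin(th),np.cos(th)]])
print("tip in template",R.T@(p-c)*1000,delta([.4675,.0018,.158]))
f=grab_frame("side")
cv2.imwrite("pics/g4.png",cv2.resize(f["pixels"][260:460,280:480,::-1],(600,600),interpolation=2))
E
```

```text
11.95 [ 0.586  -0.1661  0.0654] [-3.1403e+00 -2.0000e-03  1.6810e+00] [0.33 1.88 0.34] 0.0278 30.000056326389313
tip in template [-0.98178103 75.20686459] [180.1 -99.4 -92.1]
```

View pics/g4.png

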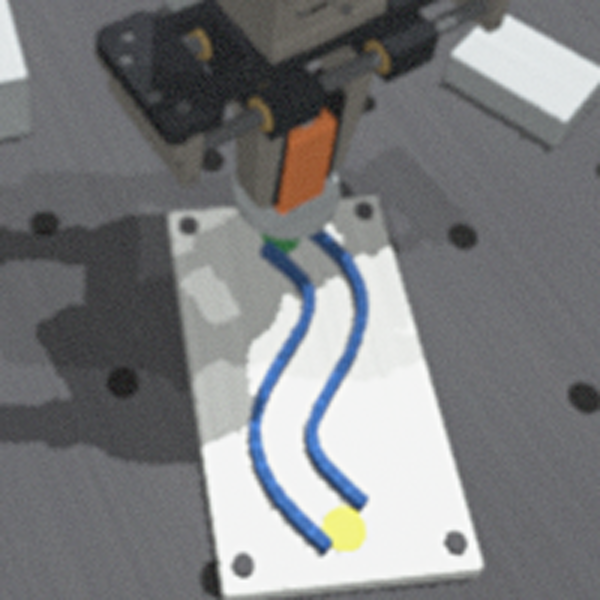

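The probe is at the green dot and the trace is complete. Next I'll lift and return to the stand.

servo_tool:
  series:
    - {"x": 0, "y": 0, "z": -12, "spin": 0, "grip": 1}
    - {"x": 0, "y": 0, "z": -30, "spin": 0, "grip": 1}
    - {"x": 0, "y": 0, "z": -30, "spin": 0, "grip": 1}
    - {"x": 0, "y": 0, "z": -20, "spin": 0, "grip": 1}
    - {"x": 20, "y": -11, "z": 0, "spin": 0, "grip": 1}
    - {"x": 35, "y": -19, "z": 0, "spin": 0, "grip": 1}
    - {"x": 35, "y": -19, "z": 0, "spin": 0, "grip": 1}
    - {"x": 35, "y": -19, "z": 0, "spin": 0, "grip": 1}
    - {"x": 35, "y": -19, "z": 0, "spin": 0, "grip": 1}
    - {"x": 20, "y": -12, "z": 0, "spin": 0, "grip": 1}

```text
clock: 13.0
position: [0.4668, 0.0027, 0.1581]
orientation: [-3.141, -0.0, 1.682]
wrist_force: [-0.5, -1.1, -2.6]
width: 0.0279
grasp_force: 30.0
```

servo_tool:
  series:
    - {"x": 0, "y": 0, "z": 0, "spin": 0, "grip": 1}
    - {"x": 0, "y": 0, "z": 0, "spin": 0, "grip": 1}

```text
clock: 13.2
position: [0.4689, 0.0006, 0.1585]
orientation: [3.14, 0.001, 1.681]
wrist_force: [-0.4, 0.1, -2.3]
width: 0.0277
grasp_force: 30.0
```

```bash
python3 - <<'E'
from h import *
show();print(delta([.4675,.0018,.067]))
f=grab_frame("side")
m=np.zeros((480,640),bool);m[215:255,235:288]=1
P=pts(f,m);z0=state()["position"][2]-.0165;Q=P[(P[:,2]>z0-.004)&(P[:,2]<z0+.010)];print(len(Q),Q.min(0),Q.max(0))
cv2.imwrite("pics/g5.png",cv2.resize(f["pixels"][130:330,180:360,::-1],(540,600),interpolation=2))
E
```

```text
13.2 [0.4689 0.0006 0.1585] [3.1403e+00 1.0000e-03 1.6814e+00] [-0.39  0.13 -2.26] 0.0277 29.999597668647766
[ 1.4 -1.3 91.5]
386 [ 0.4418803  -0.02645698  0.13963769] [0.4950108  0.01448326 0.15185613]
```

View pics/g5.png

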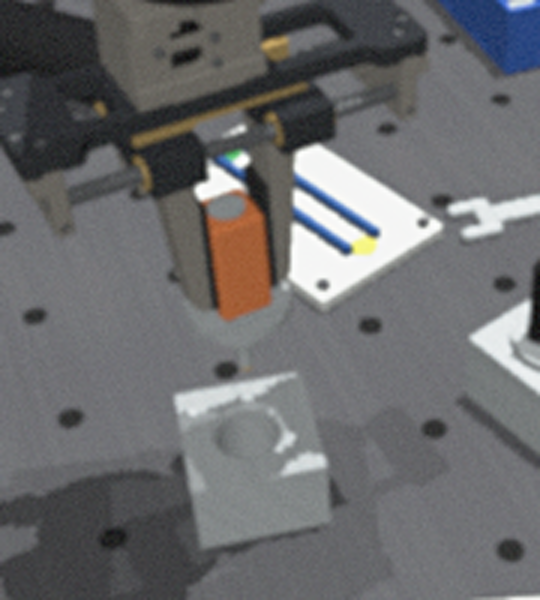

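The probe is upright above the empty stand and hasn't slipped in the grip. Lowering it in.

servo_tool:
  series:
    - {"x": 1, "y": -1, "z": 10, "spin": 0, "grip": 1}
    - {"x": 0, "y": 0, "z": 20, "spin": 0, "grip": 1}
    - {"x": 0, "y": 0, "z": 20, "spin": 0, "grip": 1}
    - {"x": 0, "y": 0, "z": 20, "spin": 0, "grip": 1}
    - {"x": 0, "y": 0, "z": 15, "spin": 0, "grip": 1}
    - {"x": 0, "y": 0, "z": 4, "spin": 0, "grip": 1}
    - {"x": 0, "y": 0, "z": 2, "spin": 0, "grip": 1}
    - {"x": 0, "y": 0, "z": 0, "spin": 0, "grip": 1}
    - {"x": 0, "y": 0, "z": 0, "spin": 0, "grip": 1}

```text
clock: 14.15
position: [0.4681, 0.0014, 0.0672]
orientation: [3.14, 0.0, 1.68]
wrist_force: [-0.3, -0.8, -2.6]
width: 0.0283
grasp_force: 30.0
```

servo_tool:
  series:
    - {"x": 0, "y": 0, "z": 0.6, "spin": 0, "grip": 1}
    - {"x": 0, "y": 0, "z": 0, "spin": 0, "grip": 0.65}
    - {"x": 0, "y": 0, "z": 0, "spin": 0, "grip": 0.5}
    - {"x": 0, "y": 0, "z": 0, "spin": 0, "grip": 0.3}
    - {"x": 0, "y": 0, "z": 0, "spin": 0, "grip": 0}
    - {"x": 0, "y": 0, "z": 0, "spin": 0, "grip": 0}
    - {"x": 0, "y": 0, "z": 0, "spin": 0, "grip": 0}
    - {"x": 0, "y": 0, "z": 0, "spin": 0, "grip": 0}

```text
clock: 14.95
position: [0.4673, 0.0018, 0.0662]
orientation: [-3.142, 0.0, 1.681]
wrist_force: [-0.6, 0.0, -0.3]
width: 0.0779
grasp_force: 0.0
```

servo_tool:
  series:
    - {"x": 0, "y": 0, "z": -10, "spin": 0, "grip": 0}
    - {"x": 0, "y": 0, "z": -25, "spin": 0, "grip": 0}
    - {"x": 0, "y": 0, "z": -40, "spin": 0, "grip": 0}
    - {"x": 0, "y": 0, "z": -40, "spin": 0, "grip": 0}
    - {"x": 40, "y": 0, "z": -20, "spin": 0, "grip": 0}
    - {"x": 40, "y": 0, "z": 0, "spin": 0, "grip": 0}
    - {"x": 40, "y": 0, "z": 0, "spin": 0, "grip": 0}
    - {"x": 40, "y": 0, "z": 0, "spin": 0, "grip": 0}
    - {"x": 40, "y": 0, "z": 0, "spin": 0, "grip": 0}
    - {"x": 0, "y": 0, "z": 0, "spin": 0, "grip": 0}

```text
clock: 15.95
position: [0.4444, 0.2043, 0.202]
orientation: [3.141, -0.001, 1.686]
wrist_force: [-0.4, -0.8, 0.4]
width: 0.0921
grasp_force: 0.0
```

```bash
python3 - <<'E'
from h import *
show()
f=grab_frame("side");g=grab_frame("top")
m=np.zeros((480,640),bool);m[250:325,280:360]=1
P=pts(g,m)
for lo,hi in((.04,.053),(.053,.062),(.108,.125)):
    Q=P[(P[:,2]>lo)&(P[:,2]<hi)];print(len(Q),len(Q) and cv2.minAreaRect((Q[:,:2]*1000).astype(np.float32)))
cv2.imwrite("pics/g6.png",np.hstack([cv2.resize(f["pixels"][170:330,200:420,::-1],(400,290)),cv2.resize(g["pixels"][150:330,240:420,::-1],(290,290))]))
E
```

```text
15.95 [0.4444 0.2043 0.202 ] [ 3.1409e+00 -1.5000e-03  1.6861e+00] [-0.38 -0.76  0.39] 0.0921 0.0
966 ((466.283447265625, 1.9479484558105469), (73.97293090820312, 73.90252685546875), 79.91963195800781)
394 ((463.9783935546875, -2.361705780029297), (65.3642807006836, 59.86892318725586), 71.8850326538086)
269 ((468.3297424316406, 2.657083511352539), (27.648630142211914, 27.95820426940918), 6.243222236633301)
```

View pics/g6.png

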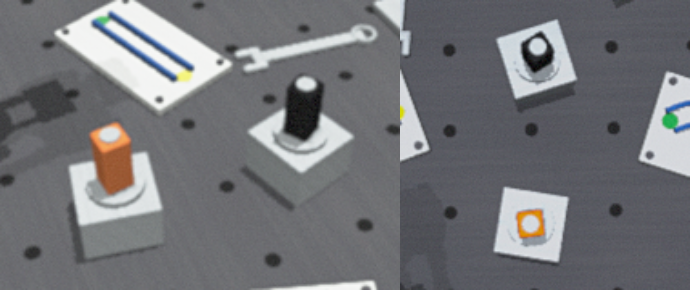

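The orange probe stands upright in its stand, about 2 mm off centre. The black probe hasn't moved and the gripper is clear.

```bash
python3 -c "
from rig import *
print(hand_in())"
```

```text
the job is handed in; nothing more can be done
None
```

I traced the S-channel from the yellow dot to the green dot in one stroke without lifting, put the orange probe back upright in its stand about 2 mm off centre, left the black probe alone, and handed the job in at about 16 s; no verdict came back.

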